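Seat the iron-rest plate and hold its ratchet lever at the third click

ROBOT

A 6-joint arm with a two-finger parallel gripper is mounted at the origin on the work surface. World frame = base frame: x ahead of the robot, y to its left, z up, the work surface at z = 0. Lengths are in mm, angles in rad, forces in N, time in s.
With the tool pointing down it reaches from about 400 to 925 mm from the base axis. Payload 12.5 kg.
Tool frame: the origin (TCP) lies midway between the tips of the shut fingers; the grasp point (between the pads) lies 19 mm behind it; z points along the fingers, y is the direction in which the jaws open and shut (so a half turn about z gives the same grasp; the last joint's range is limited). The gripper opens to 95 mm and grips with 3 to 60 N. Pads are 20 mm wide; open, the fingers measure 119 mm over their backs; the gripper's body (75 mm by 180 mm) begins 59 mm behind the grasp point.
Start: joints at [-1.231, 0.491, 1.559, -0, 1.092, -0.106], TCP at [269.512, -563.924, 214.661] pointing down, gripper open.
Joint ranges: [-3.1, 3.1], [-0.84, 2.19], [0.05, 2.79], [-1.13, 4.28], [0.06, 2.93], [-2.69, 2.69]. Speed limits (rad/s): [2.22, 2.22, 2.79, 3.14, 3.14, 3.14].

INTERFACE

Orientations are given as [roll, pitch, yaw] about the fixed x, y, z axes, in that order (R = Rz(yaw) Ry(pitch) Rx(roll)).
In Python, from cell import * gives the robot as it stands. The module is installed in compiled form; this text tells all that it offers.
- The arm moves only by the tool carry_out, never from a script. Its argument "moves" is a list of rows, each an object of numbers: "dx", "dy", "dz": the shift along the tool's x, y, z in m; "twist": the turn about the tool's z in degrees. A call has 1 to 5 rows; each row is the pose to reach, as a shift and turn from the pose commanded when the call began, along the tool's axes at that moment; what a row does not reach only later rows make up. A row lasts 1/10 s, in which the tool goes at most 50 mm and 8.59 degrees, less where a joint would pass 70% of its speed; a pose out of reach is approached as far as the arm can. A call with a gripper value outside its range is refused whole. "grip" is the finger opening in m, from 0 to 0.0951, set as the call begins (left out, the last holds). The fingers move at their own pace and stop on an object; the grip force is fixed at half the most. Time passes only in rows, so rows that repeat a pose let the fingers close. It gives the time, the measured TCP pose, the force and the opening at its end, in the units of the state.
- state(): the state, without advancing time (a new reading comes with each control period).
- read_camera(name): name is "scene" or "top" or "wrist"; returns (picture, depth): 420x560x3 uint8, red, green, blue; 420x560 float32, mm along the optical axis (not along the pixel's ray), 0 where there is no reading.
- camera_info(name): a dict with "mtx" (3x3 intrinsics, pixels), "R" (3x3) and "t" (3): a world point X has camera coordinates R X + t. Camera axes: x right, y down, z forward; pixel columns grow to the right and rows downward; lengths in mm; the calibration is good to about 2 mm. A picture is of the moment at which its call begins: read the wrist's pose just before it. camera_info takes no time and is no camera call; for the wrist camera it gives the pose at the moment of the call.
- job_done(): hands the job in, once; it reports no verdict.
The state is a dict: "t": time; "joints": joint angles; "qvel": joint speeds; "tau": joint torques, N m; "eef_pos": TCP position; "tcp_rot": TCP orientation; "ft_force": force on the tool from outside, world axes, zero at the start; "moment": the same for the moment, N m; "opening": opening from 0.0 (shut) to 1.0 (fully open).
Only numpy, scipy, OpenCV 4.12 (cv2) and the standard library are available. Lean on these libraries where they do the work, as an engineer would, in place of code of your own. Each camera call takes 0.05 s, during which the arm holds its last target. There are 200 camera calls.

TASK

Lower the aluminium rest plate over the two pins of the iron dock, without dropping it, until it lies flush, and only then swing the dock's sprung ratchet lever, which has an upright post to grip, exactly three clicks, not running on past the third, so that its foot comes over the plate. Keep hold of it there: the lever springs back if let go, so finish while still holding it at the third click, with the plate flush, ready for me to drive the fixing screw. Leave the travel iron, the coaster and the clip hanger where they are.

Things in the scene. Friction and masses are not known exactly. Their poses are not given: they have to be found in the camera images.
- plate_grip (a point): Loose aluminium rest plate, 250 g, lying flat: 90 (x) x 100 (y) x 6 mm, with two 12 mm through holes on its x axis, 32 mm either side of the middle. A solid upright block (36 mm along x, 14 mm thick along y, 40 mm tall) stands on its middle: grip it by the 14 mm. This point is the block's centre, 26 mm above the plate's underside; z is the plate's normal. Half a turn makes no difference.
- dock_seat (a point): The plate's seat on the dock, a grey plastic base fixed on the shelf, 160 (x) x 220 (y) x 20 mm tall. The point is on its top face, midway between two 10 mm round pins with domed tips, on its x axis, 32 mm either side, rising 17 mm above the top face. With the plate flush, plate_grip is 26 mm above this point and their x axes are parallel, either way round. z is up.
- lever: The ratchet lever; origin on its vertical hinge axis, on the dock's top face, 105 mm to -y of dock_seat; at rest its axes are parallel to dock_seat's. One arm of the lever bears the post; the other, 76 mm long and opposite, is the foot, which passes 2.5 mm above the flush plate (and blocks the plate if swung first). The lever's bars are 34 to 40 mm above the shelf.
- lever_post (a point): Upright round black post on the end of the lever's arm, 16 mm in diameter, 46 mm tall, to be gripped; origin at its centre, 63 mm above the shelf and 110 mm from the hinge axis. Seen from the hinge it lies at 207 degrees (counter-clockwise from the dock's x, from above) with the lever at rest, and moves counter-clockwise in a level arc.
- lever_turn (a joint): Ratchet lever angle, rad: 0 at rest, growing counter-clockwise seen from above, at most 1.571. A pawl falls into a notch (a click) every 0.314 (18 degrees): third click at 0.942. It pushes back on the post with about 2 to 8 N: less while nearing a notch, then rising sharply as the pawl drops in. It does not lock: let go, it springs back to 0.
- iron: Bystander: compact black travel iron with a steel sole, about 145 x 76 x 96 mm, standing on its sole on the shelf; origin under the middle of the sole.
- coaster: Bystander: round beige ceramic coaster, 96 mm in diameter, 8 mm thick; origin under its centre.
- hanger: Bystander: steel clip hanger lying flat, a bar 300 mm long (its y) with two clips and a hook to its +x, 22 mm tall; origin on the shelf under the middle of the bar.
Not all that is in view belongs to the job. Of the things that look like the part that bears plate_grip, the largest one is meant.

How it is judged (in metres and radians):
On the way:
1. the plate lies flush over both pins, with the lever still at rest (horizontal distance between plate_grip and dock_seat below 0.004 m and z of plate_grip in the frame of dock_seat between 0.024 and 0.028 m and angle between the x axis of plate_grip and the x axis of dock_seat, either way round below 0.08 rad and angle between plate_grip's own z axis and vertical below 0.035 rad and value of joint lever_turn below 0.15 rad), for 0.2 s.
At the end, for the whole second after the job is handed in: The plate is flush on the dock over both pins (within 4 mm of centre, 2 mm of height, 0.08 rad of yaw, 0.035 rad of tilt); the lever is held still at its third click (0.942 rad within 0.09) by the fingers (more than 1 N) (horizontal distance between plate_grip and dock_seat below 0.004 m and z of plate_grip in the frame of dock_seat between 0.024 and 0.028 m and angle between the x axis of plate_grip and the x axis of dock_seat, either way round below 0.08 rad and angle between plate_grip's own z axis and vertical below 0.035 rad and value of joint lever_turn between 0.852 and 1.032 rad and velocity of joint lever_turn between -0.1 and 0.1 rad/s and contact force between the fingers and lever above 1 N); the arm keeps its last pose, push and grip.
It fails at once if the lever was run on past the third click, over the tooth towards the fourth (value of joint lever_turn above 1.1 rad).
It fails at once if the plate was dropped or slammed onto the dock (horizontal distance between plate_grip and dock_seat below 0.03 m and z of plate_grip in the frame of dock_seat below 0.06 m and linear speed of plate above 0.4 m/s).
It fails at once if the iron, coaster or hanger was moved by more than 3 cm (distance of any of iron, coaster, hanger from where it was at the start of the episode above 0.03 m).
It also fails if it takes over 51 s, if anything falls off the work surface, if the arm or the gripper's body presses on something with over 40 N, if the wrist force passes 120 N, or if a joint passes its speed limit or range.

## Working session

There is one attempt and no reset: what is moved stays moved. The work goes in short steps, Python scripts to look and compute and a tool call to move; the robot and the scene stay as the last step left them, time stands still between calls to the robot, and variables do not carry over. Pictures are saved under pics/ and viewed, about 8 in all and at most 12, crops included, and the job is handed in when it is done.

Besides the shell and the picture viewer there is one more tool, called after "Request:" as name(argument=value, ...), one argument or row to a line, values as JSON. carry_out: Moves the arm, as the interface text tells. Its arguments: {"type":"object","properties":{"moves":{"type":"array","items":{"type":"object","properties":{"dx":{"type":"number"},"dy":{"type":"number"},"dz":{"type":"number"},"twist":{"type":"number"}}}},"grip":{"type":"number"}},"required":["moves"]}

```bash
mkdir -p pics; python3 - <<'E'
from cell import *
import cv2, numpy as np
s=state(); print({k:np.round(v,3) for k,v in s.items()})
for n in ("scene","top"):
    p,d=read_camera(n); i=camera_info(n)
    cv2.imwrite(f"pics/{n}0.png",p[:,:,::-1]); np.savez(f"{n}0.npz",p=p,d=d,**i)
    print(n,np.round(i["mtx"],1).tolist(),np.round(-i["R"].T@i["t"]))
E
```

```text
{'t': np.float64(0.0), 'joints': array([-1.231,  0.492,  1.559, -0.   ,  1.092, -0.106]), 'qvel': array([-0.002, -0.001, -0.   , -0.001,  0.001, -0.001]), 'tau': array([-0.0000e+00, -6.1264e+01, -2.5818e+01,  6.9000e-02,  4.8000e-02,
       -0.0000e+00]), 'eef_pos': array([ 269.437, -563.673,  214.083]), 'tcp_rot': array([-3.141, -0.   ,  0.446]), 'ft_force': array([0.168, 1.161, 0.352]), 'moment': array([-0.056,  0.043,  0.063]), 'opening': np.float64(0.997)}
scene [[385.2, 0.0, 282.3], [0.0, 385.2, 211.6], [0.0, 0.0, 1.0]] [1357. -279.  872.]
top [[411.8, 0.0, 288.0], [0.0, 411.8, 211.5], [0.0, 0.0, 1.0]] [ 478.   14. 1187.]
```

View pics/top0.png

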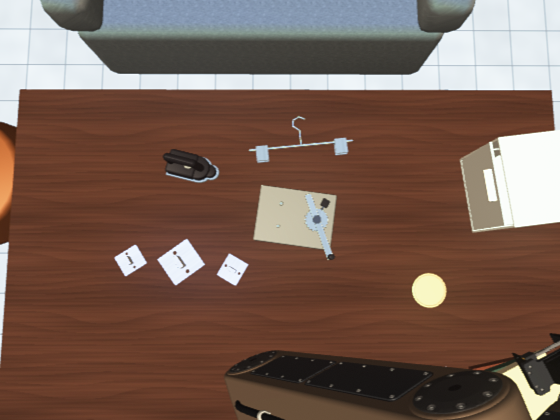

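View pics/scene0.png

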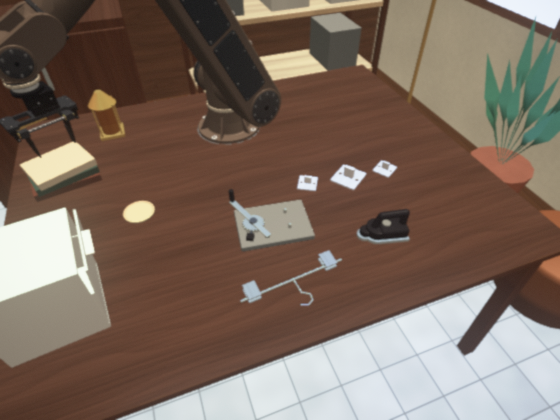

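The top view shows image up as world +x and left as +y. The dock is near (297,217), with pins at about (281,204) and (278,226). The lever hinge is at (317,219) and its post at (331,257). The largest of the three plates is at (181,262). The iron is at (190,166), the hanger around (300,147) and the coaster at (429,290). The scene view agrees.

```bash
cat > h.py <<'E'
import numpy as np, cv2
from cell import *
def cloud(d,i):
    v,u=np.indices(d.shape); K=i["mtx"]
    c=np.stack([(u-K[0,2])/K[0,0]*d,(v-K[1,2])/K[1,1]*d,d],-1)
    return (c-i["t"])@i["R"]
def at(uv,z,i):
    K=i["mtx"]; r=i["R"].T@np.linalg.solve(K,[uv[0],uv[1],1.]); o=-i["R"].T@i["t"]
    return o+r*(z-o[2])/r[2]
def rect(P,m):
    (c,s,a)=cv2.minAreaRect(P[m][:,:2].astype(np.float32)); return np.round(c,1),np.round(s,1),round(a,1)
E
python3 - <<'E'
from h import *
f=np.load("top0.npz"); P=cloud(f["d"],f); Z=P[...,2]
m=np.zeros(Z.shape,bool)
def box(u0,u1,v0,v1):
    b=m.copy(); b[v0:v1,u0:u1]=1; return b
print("plate",rect(P,box(150,212,232,292)&(Z>3)&(Z<12)&(f["p"].min(-1)>120)))
print("block",rect(P,box(150,212,232,292)&(Z>30)), P[box(150,212,232,292)&(Z>30)].mean(0))
print("dock",rect(P,box(245,345,175,260)&(Z>15)&(Z<24)))
b=box(322,342,245,270)&(Z>60); print("post",P[b].mean(0),b.sum())
for uv in ((281.5,203.5),(278,226)): print("pin",at(uv,37,f))
print("hinge",at((316.5,219),40,f))
for n,b in (("iron",box(155,225,140,190)),("hang",box(245,360,110,165))): print(n,rect(P,b&(Z>8)), Z[b].max())
print(f["R"].round(3).tolist())
E
```

```text
plate (array([465.8, 304.9]), array([ 92.3, 103.8]), 35.8)
block (array([463.5, 166.7]), array([304.3,  32.7]), 89.3) [467.62798363 269.32949315 180.90560172]
dock (array([592. , -18.6]), array([219.7, 160.2]), 82.0)
post [479.28258307 -95.03593269 237.07159112] 36
pin [627.87188449  18.13880907  37.        ]
pin [564.42497501  27.94653057  37.        ]
hinge [583.70895438 -79.77871488  40.        ]
iron (array([646. , 162.1]), array([435.5, 103.3]), 54.7) 1186.5328070092285
hang (array([715.3,  14.5]), array([246.2, 405.8]), 58.8) 1186.5328070092285
[[-0.002, -1.0, 0.012], [-0.994, 0.001, -0.11], [0.11, -0.012, -0.994]]
```

Request:
carry_out(
  moves=[
    {"dx":0.453,"dy":-0.32,"dz":-0.116},
    {"dx":0.453,"dy":-0.32,"dz":-0.116},
    {"dx":0.453,"dy":-0.32,"dz":-0.116},
    {"dx":0.453,"dy":-0.32,"dz":-0.116},
    {"dx":0.453,"dy":-0.32,"dz":-0.116},
  ],
)

```text
schema error: expected keys dx, dy, dz, twist
```

Request:
carry_out(
  moves=[
    {"dx":0.453,"dy":-0.32,"dz":-0.116,"twist":0},
    {"dx":0.453,"dy":-0.32,"dz":-0.116,"twist":0},
    {"dx":0.453,"dy":-0.32,"dz":-0.116,"twist":0},
    {"dx":0.453,"dy":-0.32,"dz":-0.116,"twist":0},
    {"dx":0.453,"dy":-0.32,"dz":-0.116,"twist":0},
  ],
)

```text
t: 0.6
eef_pos: [389.4, -348.5, 266.0]
tcp_rot: [-3.141, 0.0, 0.445]
ft_force: [0.8, -0.5, -0.0]
opening: 1.001
```

Request:
carry_out(
  moves=[
    {"dx":0.252,"dy":-0.177,"dz":-0.064,"twist":0},
    {"dx":0.252,"dy":-0.177,"dz":-0.064,"twist":0},
    {"dx":0.252,"dy":-0.177,"dz":-0.064,"twist":0},
    {"dx":0.252,"dy":-0.177,"dz":-0.064,"twist":0},
    {"dx":0.252,"dy":-0.177,"dz":-0.064,"twist":0},
  ],
)

```text
t: 1.1
eef_pos: [509.5, -135.1, 317.0]
tcp_rot: [-3.142, 0.0, 0.446]
ft_force: [1.2, -1.5, 0.5]
opening: 1.002
```

```bash
cat >> h.py <<'E'
def shot(name,cam="wrist"):
    s=state(); i=camera_info(cam); p,d=read_camera(cam)
    cv2.imwrite(f"pics/{name}.png",p[:,:,::-1]); np.savez(f"{name}.npz",p=p,d=d,**i)
    print("t",round(float(s["t"]),2),"tcp",np.round(s["eef_pos"],1),"rot",np.round(s["tcp_rot"],4),"ft",np.round(s["ft_force"],1),"cam",np.round(-i["R"].T@i["t"]))
    return p,d,i
def go(target,yaw=None,half=True):
    "tool-frame shift (m) and twist (deg) to a world TCP position (mm) and tool yaw (deg)"
    s=state(); y=s["tcp_rot"][2]; D=np.asarray(target)-s["eef_pos"]; c,q=np.cos(y),np.sin(y)
    t=0 if yaw is None else -(yaw-np.degrees(y))
    if half: t=(t+90)%180-90
    print("dx %.4f dy %.4f dz %.4f twist %.2f"%((c*D[0]+q*D[1])/1e3,(q*D[0]-c*D[1])/1e3,-D[2]/1e3,t),"yaw now %.2f"%np.degrees(y),"j6 %.2f"%s["joints"][5])
E
python3 -c "
from h import *
shot('w1')"
```

```text
t 1.1 tcp [ 509.5 -135.1  317. ] rot [-3.1415e+00  2.0000e-04  4.4580e-01] ft [ 1.2 -1.5  0.5] cam [ 573. -104.  488.]
```

View pics/w1.png

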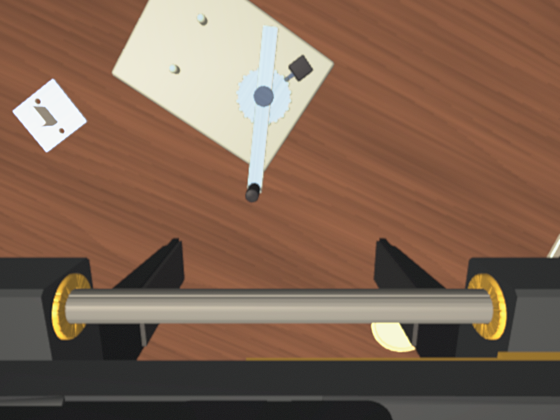

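The wrist view shows the pins at (201,20) and (174,69), the hinge at (263,96), and the post top at about (252,193). On the small decoy plate the block lies along the line through the holes. Next I'll measure these points and compute the move to the large plate.

```bash
python3 - <<'E'
from h import *
f=np.load("w1.npz"); P=cloud(f["d"],f); Z=P[...,2]
print(f["mtx"].round(1).tolist(), f["R"].round(3).tolist())
def blob(u0,u1,v0,v1,z0,z1):
    b=np.zeros(Z.shape,bool); b[v0:v1,u0:u1]=1; b&=(Z>z0)&(Z<z1)
    print(b.sum(),P[b].mean(0).round(1),((P[b].max(0)+P[b].min(0))/2).round(1), "zmax",Z[b].max().round(1)); return b
blob(190,213,8,32,28,45); blob(163,186,58,82,28,45)
blob(240,265,180,205,75,95)
b=np.zeros(Z.shape,bool); b[0:180,100:345]=1
print("dock",rect(P,b&(Z>15)&(Z<23)))
print("hinge",at((263,96),42,f),Z[92:100:2,260:267:3].round(0).tolist())
go([420,290,330])
E
```

```text
[[366.5, 0.0, 278.7], [0.0, 366.5, 209.0], [0.0, 0.0, 1.0]] [[0.431, -0.903, -0.001], [-0.874, -0.417, 0.249], [-0.225, -0.107, -0.968]]
78 [630.2  20.1  35.2] [630.5  20.8  33.5] zmax 38.9
72 [567.4  29.   34.8] [567.4  29.6  33.9] zmax 39.5
166 [ 481.5 -113.7   85. ] [ 480.3 -113.9   81.8] zmax 88.6
dock (array([592.8, -18.4]), array([220.5, 160.2]), 82.0)
hinge [583.79422219 -78.37945083  42.        ] [[45.0, 43.0, 44.0], [43.0, 41.0, 44.0], [43.0, 43.0, 43.0], [44.0, 44.0, 43.0]]
dx 0.0991 dy -0.4186 dz -0.0114 twist 0.00 yaw now 25.71 j6 0.75
```

Request:
carry_out(
  moves=[
    {"dx":0.061,"dy":-0.416,"dz":-0.013,"twist":0},
    {"dx":0.061,"dy":-0.416,"dz":-0.013,"twist":0},
    {"dx":0.061,"dy":-0.416,"dz":-0.013,"twist":0},
    {"dx":0.061,"dy":-0.416,"dz":-0.013,"twist":0},
    {"dx":0.061,"dy":-0.416,"dz":-0.013,"twist":0},
  ],
)

```text
t: 1.65
eef_pos: [434.1, 103.2, 324.4]
tcp_rot: [3.142, 0.0, 0.445]
ft_force: [0.6, -0.1, -1.2]
opening: 0.997
```

Request:
carry_out(
  moves=[
    {"dx":0.025,"dy":-0.17,"dz":-0.006,"twist":0},
    {"dx":0.025,"dy":-0.17,"dz":-0.006,"twist":0},
    {"dx":0.025,"dy":-0.17,"dz":-0.006,"twist":0},
    {"dx":0.025,"dy":-0.17,"dz":-0.006,"twist":0},
    {"dx":0.025,"dy":-0.17,"dz":-0.006,"twist":0},
  ],
)

```text
t: 2.15
eef_pos: [383.3, 268.0, 330.2]
tcp_rot: [-3.141, 0.0, 0.45]
ft_force: [-0.1, 0.4, 0.4]
opening: 0.999
```

```bash
python3 -c "
from h import *
shot('w2')"
```

```text
t 2.15 tcp [383.3 268.  330.2] rot [-3.1413e+00  3.0000e-04  4.4950e-01] ft [-0.1  0.4  0.4] cam [447. 299. 501.]
```

View pics/w2.png

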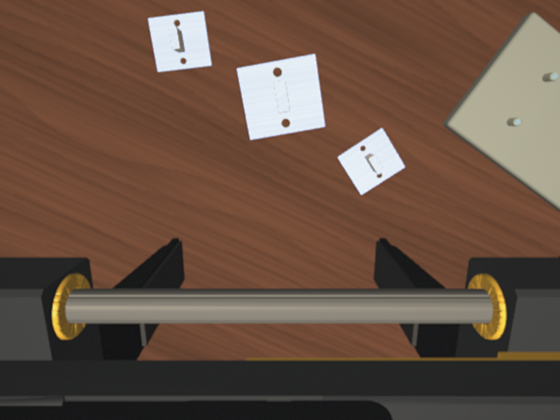

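The large plate has its holes at (277,72) and (286,123), with the block between them at (282,96). Its x axis is the hole line, about 10° off the tool x axis.

```bash
python3 - <<'E'
from h import *
f=np.load("w2.npz"); P=cloud(f["d"],f); Z=P[...,2]
b=np.zeros(Z.shape,bool); b[50:142,232:330]=1
print("plate",rect(P,b&(Z>3)&(Z<9)&(f["p"].min(-1)>120)))
t=b&(Z>38); print("block",rect(P,t),P[t].mean(0),t.sum(),np.median(Z[t]))
a,c=at((277.3,72),5,f),at((285.7,123),5,f); print("holes",a,c,(a+c)/2,np.degrees(np.arctan2(*(a-c)[1::-1])),np.linalg.norm(a-c))
g=cv2.cvtColor(f["p"],cv2.COLOR_RGB2GRAY)
q=(g<110)&b; n,l,s,ce=cv2.connectedComponentsWithStats(q.astype(np.uint8))
for k in range(1,n):
    if s[k,4]>15: print(s[k],ce[k],at(ce[k],5,f))
E
```

```text
plate (array([467.2, 306.4]), array([ 90.2, 100.7]), 35.4)
block (array([466.1, 305.1]), array([38.8, 13.9]), 35.5) [465.65556234 305.50823375  83.80003823] 398 46.26730485152537
holes [492.8637641  323.82836961   5.        ] [440.63740888 286.45380672   5.        ] [466.75058649 305.14108817   5.        ] 35.58851308740141 64.22188202557804
[ 232   50   98   92 3048] [278.76968504  93.76870079] [469.80921627 310.64178045   5.        ]
[274  68   7   8  44] [277.04545455  71.63636364] [493.11628754 324.3094519    5.        ]
[282 120   7   7  37] [285.24324324 122.75675676] [440.65671607 287.13242445   5.        ]
```

Request:
carry_out(
  moves=[
    {"dx":0.0914,"dy":0.0023,"dz":0.23,"twist":-9.75},
    {"dx":0.0914,"dy":0.0023,"dz":0.23,"twist":-9.75},
    {"dx":0.0914,"dy":0.0023,"dz":0.23,"twist":-9.75},
    {"dx":0.0914,"dy":0.0023,"dz":0.23,"twist":-9.75},
    {"dx":0.0914,"dy":0.0023,"dz":0.23,"twist":-9.75},
  ],
  grip=0.045,
)

```text
t: 2.7
eef_pos: [468.9, 301.8, 98.3]
tcp_rot: [3.141, 0.0, 0.615]
ft_force: [1.1, -0.4, -0.5]
opening: 0.638
```

```bash
python3 -c "
from h import *
go([466.6,305.6,14],35.5)"
```

```text
dx 0.0003 dy -0.0044 dz 0.0843 twist -0.29 yaw now 35.21 j6 1.41
```

Request:
carry_out(
  moves=[
    {"dx":0,"dy":0,"dz":0,"twist":0},
    {"dx":0,"dy":0,"dz":0,"twist":0},
  ],
)

```text
t: 2.9
eef_pos: [467.9, 302.0, 100.5]
tcp_rot: [-3.141, 0.002, 0.615]
ft_force: [-0.2, -0.1, 0.3]
opening: 0.492
```

```bash
python3 -c "
from h import *
go([466.6,305.6,14],35.5);print(state()['eef_pos'],state()['opening'])"
```

```text
dx 0.0010 dy -0.0037 dz 0.0865 twist -0.27 yaw now 35.23 j6 1.41
[467.91254547 302.00553416 100.51964812] 0.4921950153973213
```

Request:
carry_out(
  moves=[
    {"dx":0.001,"dy":-0.0037,"dz":0.03,"twist":-0.3},
    {"dx":0.001,"dy":-0.0037,"dz":0.06,"twist":-0.3},
    {"dx":0.001,"dy":-0.0037,"dz":0.08,"twist":-0.3},
    {"dx":0.001,"dy":-0.0037,"dz":0.086,"twist":-0.3},
    {"dx":0.001,"dy":-0.0037,"dz":0.086,"twist":-0.3},
  ],
)

```text
t: 3.4
eef_pos: [467.0, 306.7, 16.2]
tcp_rot: [3.141, -0.002, 0.621]
ft_force: [-0.0, -0.4, -0.9]
opening: 0.473
```

Request:
carry_out(
  moves=[
    {"dx":0,"dy":0,"dz":0,"twist":0},
    {"dx":0,"dy":0,"dz":0,"twist":0},
    {"dx":0,"dy":0,"dz":0,"twist":0},
    {"dx":0,"dy":0,"dz":0,"twist":0},
    {"dx":0,"dy":0,"dz":0,"twist":0},
  ],
  grip=0,
)

```text
t: 3.9
eef_pos: [466.8, 306.7, 14.8]
tcp_rot: [3.141, -0.001, 0.621]
ft_force: [0.4, -1.6, 4.2]
opening: 0.145
```

Request:
carry_out(
  moves=[
    {"dx":0,"dy":0,"dz":0,"twist":0},
    {"dx":0,"dy":0,"dz":0,"twist":0},
  ],
)

```text
t: 4.1
eef_pos: [466.8, 306.8, 14.8]
tcp_rot: [3.141, -0.001, 0.621]
ft_force: [-0.1, -2.2, 7.1]
opening: 0.145
```

Request:
carry_out(
  moves=[
    {"dx":0,"dy":0,"dz":-0.01,"twist":0},
    {"dx":0,"dy":0,"dz":-0.03,"twist":0},
    {"dx":0,"dy":0,"dz":-0.06,"twist":0},
    {"dx":0,"dy":0,"dz":-0.09,"twist":0},
    {"dx":0,"dy":0,"dz":-0.1,"twist":0},
  ],
)

```text
t: 4.6
eef_pos: [467.2, 307.2, 117.2]
tcp_rot: [3.141, -0.003, 0.621]
ft_force: [0.3, 0.6, -2.4]
opening: 0.147
```

Request:
carry_out(
  moves=[
    {"dx":0,"dy":0,"dz":0,"twist":0},
    {"dx":0,"dy":0,"dz":0,"twist":0},
  ],
)

```text
t: 4.8
eef_pos: [466.1, 306.5, 113.4]
tcp_rot: [-3.141, 0.001, 0.621]
ft_force: [-0.8, -0.5, -1.7]
opening: 0.146
```

```bash
python3 -c "
from h import *
shot('w3'); go([599,24.5,114],-8)"
```

```text
t 4.8 tcp [466.1 306.5 113.4] rot [-3.1415e+00  1.3000e-03  6.2120e-01] ft [-0.8 -0.5 -1.7] cam [523. 348. 284.]
dx -0.0559 dy 0.3067 dz -0.0009 twist 43.59 yaw now 35.59 j6 1.41
```

View pics/w3.png

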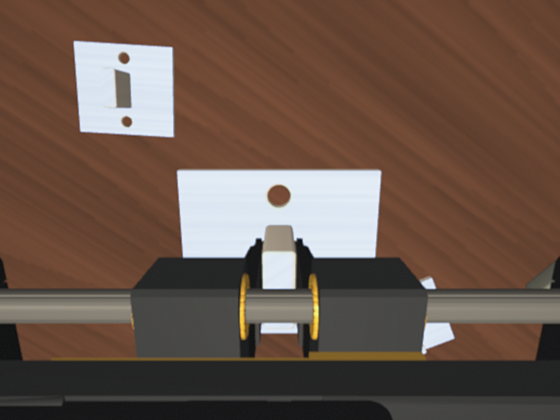

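The plate is held level. Its front hole is at (279,196), and its front edge runs from (178,170) to (380,170).

```bash
python3 - <<'E'
from h import *
f=np.load("w3.npz"); P=cloud(f["d"],f); Z=P[...,2]
tcp=np.array([466.1,306.5]); y=.6212; A=np.array([[np.cos(y),np.sin(y)],[np.sin(y),-np.cos(y)]])
g=cv2.cvtColor(f["p"],cv2.COLOR_RGB2GRAY)
q=np.zeros(g.shape,np.uint8); q[178:215,255:303]=(g[178:215,255:303]<150)
n,l,s,c=cv2.connectedComponentsWithStats(q); k=1+np.argmax(s[1:,4]); print(s[k],c[k])
print("hole tool xy",A@(at(c[k],103,f)[:2]-tcp))
for uv in ((178,170),(380,170)): print("corner",A@(at(uv,104.6,f)[:2]-tcp))
m=np.zeros(g.shape,bool); m[172:235,184:250]=1; m[172:235,310:374]=1; m&=(Z>95)&(Z<115)
X=P[m]; co=np.linalg.lstsq(np.c_[X[:,:2]-X[:,:2].mean(0),np.ones(len(X))],X[:,2],rcond=None)[0]; print("plane",co,len(X))
E
```

```text
[268 185  22  22 387] [278.42635659 195.46511628]
hole tool xy [30.99145014 -0.83584344]
corner [ 44.17965351 -50.21527766]
corner [44.13127198 49.11758333]
plane [-1.53903399e-04  4.07090721e-04  1.04938643e+02] 8159
```

Request:
carry_out(
  moves=[
    {"dx":-0.02,"dy":0.035,"dz":0,"twist":6},
    {"dx":-0.045,"dy":0.075,"dz":0,"twist":14},
    {"dx":-0.07,"dy":0.115,"dz":0,"twist":22},
    {"dx":-0.09,"dy":0.155,"dz":0,"twist":30},
    {"dx":-0.115,"dy":0.195,"dz":0,"twist":38},
  ],
)

```text
t: 5.35
eef_pos: [486.3, 79.6, 113.2]
tcp_rot: [3.141, 0.002, -0.047]
ft_force: [1.3, -0.1, -2.8]
opening: 0.145
```

```bash
python3 -c "
from h import *
go([490,40,114],-8)"
```

```text
dx 0.0056 dy 0.0394 dz -0.0008 twist 5.28 yaw now -2.72 j6 1.65
```

Request:
carry_out(
  moves=[
    {"dx":0.005,"dy":0.03,"dz":0,"twist":5.3},
    {"dx":0.006,"dy":0.039,"dz":0,"twist":5.3},
    {"dx":0.006,"dy":0.039,"dz":0,"twist":5.3},
    {"dx":0.006,"dy":0.039,"dz":0,"twist":5.3},
  ],
)

```text
t: 5.75
eef_pos: [490.5, 42.7, 113.8]
tcp_rot: [3.142, 0.001, -0.133]
ft_force: [0.6, 1.0, -1.9]
opening: 0.146
```

```bash
python3 -c "
from h import *
shot('w4'); go([599,24.5,114],-8)"
```

```text
t 5.75 tcp [490.5  42.7 113.8] rot [ 3.1416e+00  1.2000e-03 -1.3300e-01] ft [ 0.6  1.  -1.9] cam [560.  34. 284.]
dx 0.1100 dy 0.0041 dz -0.0001 twist 0.41 yaw now -7.59 j6 1.66
```

View pics/w4.png

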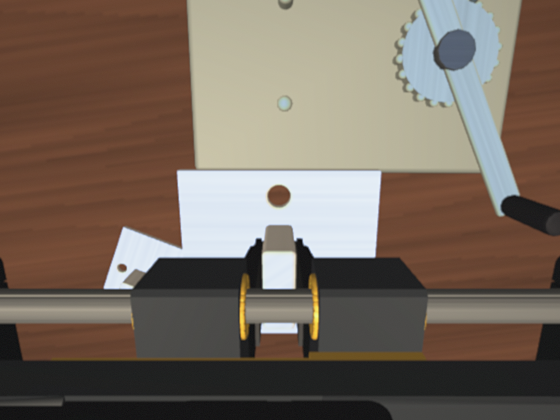

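The near pin is at (285,103) and the far pin at (286,2), at the top edge of the frame. The plate's front hole is at (279,196). The shelf under the plate's path is clear.

```bash
python3 - <<'E'
from h import *
f=np.load("w4.npz"); P=cloud(f["d"],f); Z=P[...,2]
tcp=np.array([490.5,42.7]); y=-.133; A=np.array([[np.cos(y),np.sin(y)],[np.sin(y),-np.cos(y)]])
for (u0,u1,v0,v1) in ((272,300,90,116),(272,300,0,14)):
    for zl in (26,31,34):
        m=np.zeros(Z.shape,bool); m[v0:v1,u0:u1]=1; m&=(Z>zl)&(Z<45)
        X=P[m]; t=(X[:,:2]-tcp)@A.T
        print(zl,m.sum(),"px",np.argwhere(m).mean(0)[::-1].round(1),"tool mean",t.mean(0).round(1),"mid",((t.max(0)+t.min(0))/2).round(1),t.max(0)-t.min(0),X[:,2].max().round(1))
m=np.zeros(Z.shape,bool); m[2:172,180:530]=1; m&=(Z>16)&(Z<23)
ed=[ (v,np.argwhere(m[v,:300]).min()) for v in range(10,160,5)]
e=np.array([P[v,u,:2] for v,u in ed]); d=np.linalg.svd(e-e.mean(0))[2][0]; print("dock edge yaw",np.degrees(np.arctan2(*(d*np.sign(d[0]))[::-1])))
print("pin px", *[A@(at(uv,35,f)[:2]-tcp) for uv in ((284.5,103),)])
E
```

```text
26 190 px [284.  102.6] tool mean [77.5  2.5] mid [77.5  2.5] [9.49080704 9.24864881] 39.0
31 190 px [284.  102.6] tool mean [77.5  2.5] mid [77.5  2.5] [9.49080704 9.24864881] 39.0
34 161 px [284.2 102.6] tool mean [77.4  2.6] mid [77.5  2.5] [9.39181359 9.16658525] 39.0
26 81 px [285.    2.5] tool mean [137.4   3. ] mid [137.9   3. ] [2.9868674  8.84485156] 36.0
31 45 px [285.4   1.3] tool mean [137.5   3.2] mid [137.7   3.3] [2.32881875 8.07960358] 36.0
34 17 px [285.1   0.5] tool mean [137.6   2.9] mid [137.3   3.2] [1.33489543 5.52123232] 36.0
dock edge yaw -8.14558443033185
pin px [77.21244838  2.80630463]
```

Request:
carry_out(
  moves=[
    {"dx":0.03,"dy":0.004,"dz":0,"twist":0.4},
    {"dx":0.07,"dy":0.004,"dz":0,"twist":0.4},
    {"dx":0.1,"dy":0.004,"dz":0.02,"twist":0.4},
    {"dx":0.11,"dy":0.004,"dz":0.04,"twist":0.4},
    {"dx":0.11,"dy":0.004,"dz":0.05,"twist":0.4},
  ],
)

```text
t: 6.3
eef_pos: [599.5, 24.6, 62.3]
tcp_rot: [3.141, 0.002, -0.139]
ft_force: [-0.6, 0.3, -2.3]
opening: 0.147
```

Request:
carry_out(
  moves=[
    {"dx":0,"dy":0,"dz":0,"twist":0},
    {"dx":0,"dy":0,"dz":0,"twist":0},
    {"dx":0,"dy":0,"dz":0,"twist":0},
  ],
)

```text
t: 6.6
eef_pos: [599.2, 23.7, 65.5]
tcp_rot: [-3.142, -0.001, -0.141]
ft_force: [0.7, 0.1, -1.2]
opening: 0.146
```

```bash
python3 -c "
from h import *
shot('w5'); go([599.45,24.3,45],-8.05)"
```

```text
t 6.6 tcp [599.2  23.7  65.5] rot [-3.1416e+00 -1.2000e-03 -1.4080e-01] ft [ 0.7  0.1 -1.2] cam [668.  15. 236.]
dx -0.0000 dy -0.0007 dz 0.0205 twist -0.03 yaw now -8.08 j6 1.64
```

```bash
python3 -c "
import cv2
p=cv2.imread('pics/w5.png')[160:240,220:340]; cv2.imwrite('pics/w5c.png',cv2.resize(p,None,fx=5,fy=5,interpolation=cv2.INTER_CUBIC))"
```

```text
(no output)
```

View pics/w5c.png

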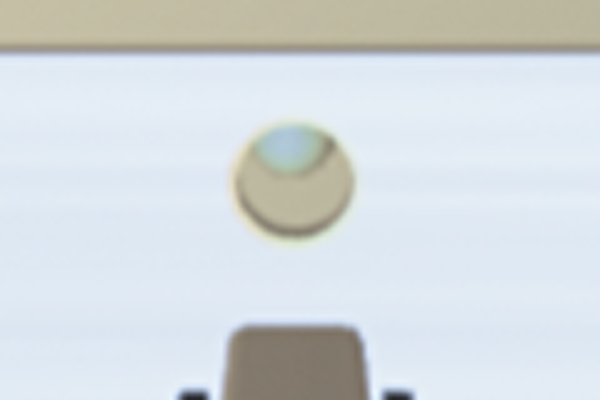

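Through the hole, the pin is visible about 1 px to the left and towards the top of the hole, which is what perspective should give. I'll check that numerically.

```bash
python3 - <<'E'
from h import *
f=np.load("w5.npz"); tcp=np.array([599.2,23.7]); y=-.1408; A=np.array([[np.cos(y),np.sin(y)],[np.sin(y),-np.cos(y)]])
for uv,z in (((278,194.6),34.5),((278,185.2),34.5),((279,195.8),56.7)): print(uv,A@(at(uv,z,f)[:2]-tcp))
print("bottom of pin edge should be 5 less than centre")
E
```

```text
(278, 194.6) [26.4619318  -1.35521797]
(278, 185.2) [31.82947229 -1.34958834]
(279, 195.8) [30.62737493 -0.78506768]
bottom of pin edge should be 5 less than centre
```

Request:
carry_out(
  moves=[
    {"dx":0.0004,"dy":-0.0006,"dz":0.005,"twist":0},
    {"dx":0.0004,"dy":-0.0006,"dz":0.01,"twist":0},
    {"dx":0.0004,"dy":-0.0006,"dz":0.014,"twist":0},
    {"dx":0.0004,"dy":-0.0006,"dz":0.017,"twist":0},
    {"dx":0.0004,"dy":-0.0006,"dz":0.019,"twist":0},
  ],
)

```text
t: 7.15
eef_pos: [599.7, 23.8, 44.9]
tcp_rot: [3.141, 0.0, -0.142]
ft_force: [-1.1, 0.3, -2.1]
opening: 0.149
```

Request:
carry_out(
  moves=[
    {"dx":0,"dy":0,"dz":0.002,"twist":0},
    {"dx":0,"dy":0,"dz":0.004,"twist":0},
    {"dx":0,"dy":0,"dz":0.005,"twist":0},
    {"dx":0,"dy":0,"dz":0.005,"twist":0},
  ],
)

```text
t: 7.55
eef_pos: [599.8, 23.8, 40.3]
tcp_rot: [3.141, 0.0, -0.142]
ft_force: [0.5, 0.5, -2.2]
opening: 0.143
```

The plate is over both pins with little side force. Lowering the last 6 mm.

Request:
carry_out(
  moves=[
    {"dx":0,"dy":0,"dz":0.002,"twist":0},
    {"dx":0,"dy":0,"dz":0.004,"twist":0},
    {"dx":0,"dy":0,"dz":0.0055,"twist":0},
    {"dx":0,"dy":0,"dz":0.0055,"twist":0},
    {"dx":0,"dy":0,"dz":0.0055,"twist":0},
  ],
)

```text
t: 8.05
eef_pos: [599.8, 23.8, 34.8]
tcp_rot: [3.142, 0.0, -0.142]
ft_force: [-0.1, 0.7, -1.8]
opening: 0.147
```

Request:
carry_out(
  moves=[
    {"dx":0,"dy":0,"dz":0.001,"twist":0},
    {"dx":0,"dy":0,"dz":0.001,"twist":0},
    {"dx":0,"dy":0,"dz":0.001,"twist":0},
  ],
)

```text
t: 8.35
eef_pos: [599.9, 23.8, 34.8]
tcp_rot: [3.142, -0.001, -0.141]
ft_force: [-3.3, 0.4, 7.7]
opening: 0.147
```

Request:
carry_out(
  moves=[
    {"dx":0,"dy":0,"dz":0,"twist":0},
    {"dx":0,"dy":0,"dz":0,"twist":0},
    {"dx":0,"dy":0,"dz":0,"twist":0},
    {"dx":0,"dy":0,"dz":0,"twist":0},
  ],
  grip=0.04,
)

```text
t: 8.75
eef_pos: [599.9, 23.8, 33.8]
tcp_rot: [3.142, -0.0, -0.141]
ft_force: [-0.9, 0.2, 0.0]
opening: 0.401
```

Request:
carry_out(
  moves=[
    {"dx":0,"dy":0,"dz":-0.01,"twist":0},
    {"dx":0,"dy":0,"dz":-0.04,"twist":0},
    {"dx":0,"dy":0,"dz":-0.08,"twist":0},
    {"dx":-0.03,"dy":0,"dz":-0.12,"twist":0},
    {"dx":-0.06,"dy":0.02,"dz":-0.15,"twist":0},
  ],
)

```text
t: 9.25
eef_pos: [537.4, 13.5, 186.4]
tcp_rot: [-3.141, -0.002, -0.14]
ft_force: [-0.2, -0.0, 0.8]
opening: 0.42
```

Request:
carry_out(
  moves=[
    {"dx":-0.04,"dy":0.03,"dz":0,"twist":0},
    {"dx":-0.06,"dy":0.05,"dz":0,"twist":0},
    {"dx":-0.06,"dy":0.05,"dz":0,"twist":0},
  ],
)

```text
t: 9.55
eef_pos: [468.7, -29.6, 185.1]
tcp_rot: [3.141, -0.0, -0.143]
ft_force: [0.5, -0.5, -0.0]
opening: 0.418
```

```bash
python3 - <<'E'
from h import *
shot('w6'); go([480.5,-114,110],19)
E
```

```text
t 9.55 tcp [468.7 -29.6 185.1] rot [ 3.1413e+00 -4.0000e-04 -1.4310e-01] ft [ 0.5 -0.5 -0. ] cam [538. -39. 356.]
dx 0.0220 dy 0.0825 dz 0.0751 twist -27.20 yaw now -8.20 j6 1.51
```

View pics/w6.png

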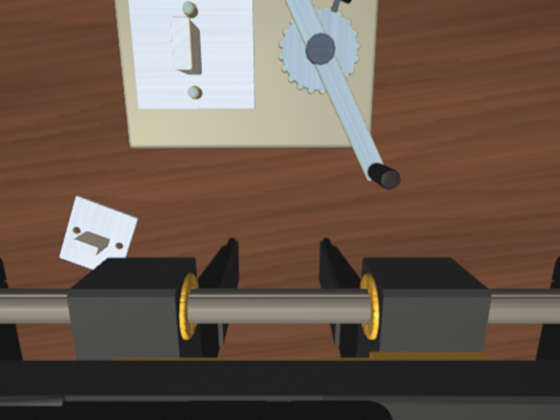

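The plate is on the dock with both pins showing through its holes, at (190,9) and (195,92). The post top is at (390,179) and the hinge at (320,48). I'll check flushness from depth and measure the post.

```bash
python3 - <<'E'
from h import *
f=np.load("w6.npz"); P=cloud(f["d"],f); Z=P[...,2]
m=np.zeros(Z.shape,bool); m[5:104,205:250]=1; m[30:104,145:166]=1
X=P[m&(Z>10)&(Z<40)]; print("plate",np.median(X[:,2]),np.linalg.lstsq(np.c_[X[:,:2]-X[:,:2].mean(0),np.ones(len(X))],X[:,2],rcond=None)[0])
print("dock",np.median(Z[115:140,140:280]),"shelf",np.median(Z[170:195,200:300]))
b=np.zeros(Z.shape,bool); b[160:195,365:405]=1; b&=(Z>80)&(Z<95)
print("post",P[b].mean(0),((P[b].max(0)+P[b].min(0))/2),b.sum(), at((391,180),86,f)); h=at((320,48),44,f); print("hinge",h)
v=P[b].mean(0)-h; print(np.degrees(np.arctan2(v[1],v[0]))%360,np.hypot(*v[:2]))
E
```

```text
plate 26.45448115709413 [1.14725864e-03 9.29649699e-04 2.64500956e+01]
dock 20.445150260670736 shelf 0.33610685406094365
post [ 480.8869068  -113.32790558   85.43584573] [ 480.11455601 -113.79198167   84.14269274] 358 [ 479.5442555  -114.65838132   86.        ]
hinge [583.8867141  -78.16257379  44.        ]
198.85050135242722 108.83731374918003
```

Request:
carry_out(
  moves=[
    {"dx":0.006,"dy":0.02,"dz":0.01,"twist":-7},
    {"dx":0.012,"dy":0.04,"dz":0.03,"twist":-14},
    {"dx":0.018,"dy":0.06,"dz":0.05,"twist":-21},
    {"dx":0.023,"dy":0.082,"dz":0.07,"twist":-27.1},
    {"dx":0.023,"dy":0.082,"dz":0.075,"twist":-27.1},
  ],
)

```text
t: 10.1
eef_pos: [483.0, -114.3, 107.2]
tcp_rot: [-3.141, 0.001, 0.333]
ft_force: [-0.3, 0.2, 0.9]
opening: 0.42
```

Request:
carry_out(
  moves=[
    {"dx":0,"dy":0,"dz":0,"twist":0},
    {"dx":0,"dy":0,"dz":0,"twist":0},
    {"dx":0,"dy":0,"dz":0,"twist":0},
  ],
)

```text
t: 10.4
eef_pos: [482.8, -112.3, 109.7]
tcp_rot: [3.141, -0.001, 0.331]
ft_force: [-0.3, 0.6, -0.5]
opening: 0.421
```

```bash
python3 -c "
from h import *
go([479.8,-114.2,46],18.9)"
```

```text
dx -0.0035 dy 0.0009 dz 0.0637 twist 0.09 yaw now 18.99 j6 0.88
```

Request:
carry_out(
  moves=[
    {"dx":-0.0035,"dy":0.001,"dz":0.015,"twist":0},
    {"dx":-0.0035,"dy":0.001,"dz":0.035,"twist":0},
    {"dx":-0.0035,"dy":0.001,"dz":0.055,"twist":0},
    {"dx":-0.0035,"dy":0.001,"dz":0.0635,"twist":0},
    {"dx":-0.0035,"dy":0.001,"dz":0.0635,"twist":0},
  ],
)

```text
t: 10.9
eef_pos: [479.3, -114.6, 45.1]
tcp_rot: [-3.141, 0.001, 0.332]
ft_force: [0.4, -0.1, 0.8]
opening: 0.416
```

Request:
carry_out(
  moves=[
    {"dx":0,"dy":0,"dz":0,"twist":0},
    {"dx":0,"dy":0,"dz":0,"twist":0},
    {"dx":0,"dy":0,"dz":0,"twist":0},
    {"dx":0,"dy":0,"dz":0,"twist":0},
    {"dx":0,"dy":0,"dz":0,"twist":0},
  ],
  grip=0,
)

```text
t: 11.4
eef_pos: [479.7, -115.4, 45.9]
tcp_rot: [3.141, -0.001, 0.331]
ft_force: [-1.3, -3.0, 4.8]
opening: 0.162
```

```bash
python3 - <<'E'
from h import *
s=state(); print(s["eef_pos"],s["tcp_rot"],s["ft_force"],s["opening"])
h=np.array([583.9,-78.7]); v=s["eef_pos"][:2]-h; print("ang,rad",np.degrees(np.arctan2(v[1],v[0]))%360,np.hypot(*v))
# arc: tool-frame shifts from the present pose (yaw y) for a turn of a about the hinge
y=s["tcp_rot"][2]; c,q=np.cos(y),np.sin(y)
for a in (6,12,18,24,30,36,42,48,51,54,56):
    t=np.radians(a); R=np.array([[np.cos(t),-np.sin(t)],[np.sin(t),np.cos(t)]]); D=R@v-v
    print(a,"dx %.4f dy %.4f twist %.1f"%((c*D[0]+q*D[1])/1e3,(q*D[0]-c*D[1])/1e3,-a))
E
```

```text
[ 479.6720362  -115.36391751   45.85950195] [ 3.14065326e+00 -7.58073103e-04  3.31414411e-01] [-1.25423013 -3.01835625  4.81975298] 0.16202390294673266
ang,rad 199.38016960536896 110.48851200560745
6 dx 0.0007 dy 0.0115 twist -6.0
12 dx 0.0026 dy 0.0230 twist -12.0
18 dx 0.0056 dy 0.0341 twist -18.0
24 dx 0.0099 dy 0.0449 twist -24.0
30 dx 0.0152 dy 0.0551 twist -30.0
36 dx 0.0215 dy 0.0648 twist -36.0
42 dx 0.0289 dy 0.0737 twist -42.0
48 dx 0.0371 dy 0.0819 twist -48.0
51 dx 0.0415 dy 0.0856 twist -51.0
54 dx 0.0462 dy 0.0891 twist -54.0
56 dx 0.0493 dy 0.0913 twist -56.0
```

Request:
carry_out(
  moves=[
    {"dx":0.0002,"dy":0.0058,"dz":0,"twist":-3},
    {"dx":0.0007,"dy":0.0115,"dz":0,"twist":-6},
    {"dx":0.0015,"dy":0.0173,"dz":0,"twist":-9},
    {"dx":0.0026,"dy":0.023,"dz":0,"twist":-12},
    {"dx":0.0041,"dy":0.0287,"dz":0,"twist":-15},
  ],
)

```text
t: 11.9
eef_pos: [492.2, -140.7, 45.8]
tcp_rot: [-3.141, 0.0, 0.595]
ft_force: [-3.6, 0.8, 6.8]
opening: 0.163
```

Request:
carry_out(
  moves=[
    {"dx":0.0002,"dy":0.0058,"dz":0,"twist":-3},
    {"dx":0.0007,"dy":0.0115,"dz":0,"twist":-6},
    {"dx":0.0015,"dy":0.0173,"dz":0,"twist":-9},
    {"dx":0.0026,"dy":0.023,"dz":0,"twist":-12},
    {"dx":0.0041,"dy":0.0287,"dz":0,"twist":-15},
  ],
)

```text
t: 12.4
eef_pos: [511.2, -162.3, 45.8]
tcp_rot: [-3.14, 0.001, 0.857]
ft_force: [-6.3, -1.1, 8.2]
opening: 0.162
```

```bash
cat >> h.py <<'E'
def lev():
    s=state(); v=s["eef_pos"][:2]-np.array([583.9,-78.7]); y=s["tcp_rot"][2]; a=np.degrees(np.arctan2(v[1],v[0]))%360
    c,q=np.cos(np.radians(a)),np.sin(np.radians(a)); F=s["ft_force"]
    print("t %.2f lever %.2f deg rad %.1f yaw %.2f z %.1f Ft %.1f Fr %.1f Fz %.1f open %.3f"%(s["t"],a-198.9,np.hypot(*v),np.degrees(y),s["eef_pos"][2],-F[0]*q+F[1]*c,F[0]*c+F[1]*q,F[2],s["opening"]))
E
python3 -c "
from h import *
lev()"
```

```text
t 12.40 lever 30.11 deg rad 110.8 yaw 49.11 z 45.8 Ft -4.1 Fr 5.0 Fz 8.2 open 0.162
```

Request:
carry_out(
  moves=[
    {"dx":0.0002,"dy":0.0058,"dz":0,"twist":-3},
    {"dx":0.0007,"dy":0.0115,"dz":0,"twist":-6},
    {"dx":0.0015,"dy":0.0173,"dz":0,"twist":-9},
    {"dx":0.0026,"dy":0.023,"dz":0,"twist":-12},
    {"dx":0.0041,"dy":0.0287,"dz":0,"twist":-15},
  ],
)

```text
t: 12.9
eef_pos: [535.5, -178.4, 45.8]
tcp_rot: [-3.14, 0.001, 1.119]
ft_force: [-8.0, -3.3, 8.4]
opening: 0.157
```

Request:
carry_out(
  moves=[
    {"dx":0.0001,"dy":0.0038,"dz":0,"twist":-2},
    {"dx":0.0003,"dy":0.0077,"dz":0,"twist":-4},
    {"dx":0.0007,"dy":0.0115,"dz":0,"twist":-6},
    {"dx":0.0007,"dy":0.0115,"dz":0,"twist":-6},
    {"dx":0.0007,"dy":0.0115,"dz":0,"twist":-6},
  ],
)

```text
t: 13.4
eef_pos: [546.6, -183.1, 45.9]
tcp_rot: [-3.141, 0.001, 1.222]
ft_force: [-4.4, -4.5, 7.2]
opening: 0.165
```

```bash
python3 -c "
from h import *
lev()"
```

```text
t 13.40 lever 51.45 deg rad 110.8 yaw 70.00 z 45.9 Ft -2.6 Fr 5.7 Fz 7.2 open 0.165
```

Request:
carry_out(
  moves=[
    {"dx":0,"dy":0.0019,"dz":0,"twist":-1},
    {"dx":0.0001,"dy":0.0038,"dz":0,"twist":-2},
    {"dx":0.0001,"dy":0.0049,"dz":0,"twist":-2.5},
    {"dx":0.0001,"dy":0.0049,"dz":0,"twist":-2.5},
    {"dx":0.0001,"dy":0.0049,"dz":0,"twist":-2.5},
  ],
)

```text
t: 13.9
eef_pos: [551.1, -184.5, 45.9]
tcp_rot: [-3.141, 0.001, 1.265]
ft_force: [-5.3, -4.8, 7.7]
opening: 0.165
```

```bash
python3 - <<'E'
from h import *
lev(); shot('w7'); shot('t7','top')
E
```

```text
t 13.90 lever 53.88 deg rad 110.8 yaw 72.49 z 45.9 Ft -3.7 Fr 6.1 Fz 7.7 open 0.165
t 13.9 tcp [ 551.1 -184.5   45.9] rot [-3.1409e+00  6.0000e-04  1.2653e+00] ft [-5.3 -4.8  7.7] cam [ 572. -117.  216.]
t 13.95 tcp [ 551.1 -184.5   45.9] rot [-3.1409e+00  7.0000e-04  1.2653e+00] ft [-5.6 -4.6  5.1] cam [ 478.   14. 1187.]
```

View pics/w7.png

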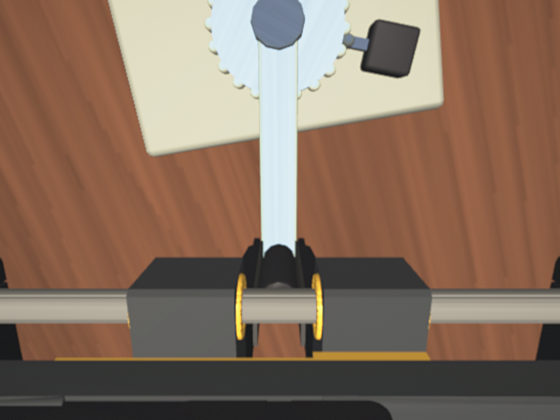

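The lever bar runs straight from the hinge at (277,20) to the gripped post at (279,260), and the pawl tip is at the gear at (350,42). I'll check the bar angle and the plate's state.

```bash
python3 - <<'E'
from h import *
f=np.load("w7.npz"); P=cloud(f["d"],f); Z=P[...,2]
pts=[]
for v in range(110,236,6):
    u=np.where((Z[v,235:325]>33)&(Z[v,235:325]<48))[0]+235
    pts.append(P[v,u,:2].mean(0))
e=np.array(pts); d=np.linalg.svd(e-e.mean(0))[2][0]
if d[1]>0: d=-d
print("bar deg",np.degrees(np.arctan2(d[1],d[0]))%360-198.9, "perp miss of hinge",np.cross(d,np.array([583.9,-78.7])-e.mean(0)))
f=np.load("t7.npz"); a=np.load("top0.npz"); P=cloud(f["d"],f)
df=np.abs(f["p"].astype(int)-a["p"]).max(-1)
for n,(u0,u1,v0,v1) in dict(iron=(155,225,140,190),hanger=(245,360,110,165),coaster=(405,455,265,315)).items(): print(n,(df[v0:v1,u0:u1]>40).sum())
cv2.imwrite("pics/t7c.png",cv2.resize(f["p"][170:270,240:360,::-1],None,fx=5,fy=5,interpolation=cv2.INTER_CUBIC))
E
```

```text
bar deg 53.97660101347955 perp miss of hinge 0.3937970667113575
iron 0
hanger 0
coaster 244<stdin>:9: DeprecationWarning: Arrays of 2-dimensional vectors are deprecated. Use arrays of 3-dimensional vectors instead. (deprecated in NumPy 2.0)
```

View pics/t7c.png

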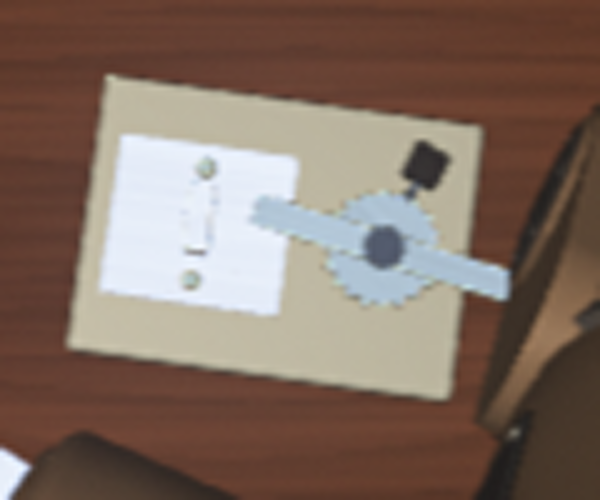

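The foot is over the plate, both pins show through it, and the bar angle of 53.98° agrees with the TCP-derived 53.9°. The coaster area changed in the top view, probably because the arm is in front of it. I'll check it from the scene camera and then hand in.

```bash
python3 - <<'E'
from h import *
p,d,i=shot('s8','scene'); a=np.load("scene0.npz")
print("coaster diff",(np.abs(p.astype(int)-a["p"]).max(-1)[195:228,118:160]>40).sum())
lev(); print(np.abs(state()["qvel"]).max()); print(job_done()); lev()
E
```

```text
t 14.0 tcp [ 551.1 -184.5   45.9] rot [-3.1409e+00  7.0000e-04  1.2652e+00] ft [-6.2 -3.6  7.5] cam [1357. -279.  872.]
coaster diff 0
t 14.05 lever 53.86 deg rad 110.8 yaw 72.49 z 45.9 Ft -4.5 Fr 5.4 Fz 7.7 open 0.163
0.0012694734079897415
the job is handed in; nothing more can be done
None
the job is handed in; nothing more can be done
```

The plate is flush on the dock over both pins, and the gripper is holding the lever at its third click. I handed the job in at about 14 s; it reports no verdict.

- **Plate:** I gripped the largest plate by its block, lined its holes up with the pins by wrist camera, and lowered it in small steps. After release its top measured 6.0 mm above the dock face, with tilt under 0.002 rad and both pins through, the lever still at rest. The final top view still shows it in place, with the foot over it.
- **Lever:** I gripped the post and turned it along its arc in slowing steps. The lever read 53.9° from the arm's position and 54.0° from the bar in the wrist image, against a target of 54.0°. The joints were still and the lever was pushing back with about 4 N, rising from about 2.6 N just before the notch. I could only infer the click from angle and force.
- **Iron, coaster and hanger:** none shows any sign of having moved. In the top view the coaster's area looked different, probably because the arm blocks it there. The scene camera shows that area unchanged.

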